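Take up and lock a tractor brake rod

ROBOT

A 6-joint arm with a two-finger parallel gripper is mounted at the origin on the work surface. World frame = base frame: x ahead of the robot, y to its left, z up, the work surface at z = 0. Lengths are in mm, angles in rad, forces in N, time in s.
With the tool pointing down it reaches from about 350 to 875 mm from the base axis. Payload 4.2 kg.
Tool frame: the origin (TCP) lies between the finger pads; the fingertips stand 17 mm ahead of it and the grasp point (between the pads) lies 2 mm behind it (arm.tcp_to_tips is the distance from the TCP to the fingertips, in mm); z points along the fingers, y is the direction in which the jaws open and shut (so a half turn about z gives the same grasp; the last joint's range is limited). The gripper opens to 85 mm and grips with 20 to 120 N. Pads are 22 mm wide; open, the fingers measure 114 mm over their backs; the gripper's body (76 mm by 85 mm) begins 54 mm behind the grasp point. The pads swing forward as they close: fully open they stand 13 mm farther back than shut.
Start: joints at [-0.887, 0.385, 0.008, 0, -1.194, -0.259], TCP at [257.599, -569.423, 248.312] pointing down, gripper open.
Joint ranges: [-3.14, 3.14], [-1.21, 2.06], [-1.07, 1.41], [-3.16, 2.05], [-2.99, -0.16], [-3.1, 3.1]. Speed limits (rad/s): [2.79, 2.79, 3.14, 3.14, 3.14, 3.14].

INTERFACE

Orientations are given as a rotation vector (axis times angle).
In Python, from rig import arm gives the robot as it stands.
- The arm moves only by the shell command python3 -m handwheel 'ROWS' [FORCE]. ROWS is JSON, a list that holds one entry, the list of rows, each a list of 7 numbers: the finger opening in m, from 0 to 0.0854, then the shift along the tool's x, y, z in m, then the turn, a rotation vector about the tool's x, y, z in units of 6 degrees (1.0 is 6 degrees). A call has 1 to 10 rows; each row shifts and turns the commanded pose from where the row before left it, along the tool's axes as they then stand; what a row does not reach is not made up. A row lasts 1/8 s, in which the tool goes at most 62.5 mm and 10.7 degrees, less where a joint would pass 70% of its speed; a pose out of reach is approached as far as the arm can. A call with a gripper value outside its range is refused whole. The fingers move at their own pace and stop on an object; FORCE is the grip in N (left out, the last holds). Time passes only in rows, so rows that do not move let the fingers close. It gives the time, the measured TCP pose, the force and the opening at its end, in the units of the state.
- arm.observe(): the state, without advancing time (a new reading comes with each control period).
- arm.camera(name): name is "scene" or "top" or "wrist"; returns a dict with "image" (480x640x3 uint8, red, green, blue), "z_map" (480x640 float32, mm along the optical axis (not along the pixel's ray), 0 where there is no reading), "fx", "fy", "cx", "cy" (pixels), "rvec" (rotation vector, rad) and "tvec" (3), from world to camera coordinates, as OpenCV has them; the wrist camera has in their place "hand_eye" (4x4, takes a point from camera to tool coordinates, whose origin is the TCP and whose axes are the flange's). Camera axes: x right, y down, z forward; pixel columns grow to the right and rows downward; lengths in mm; the calibration is good to about 2 mm. A picture is of the moment at which its call begins: read the wrist's pose just before it.
- arm.sign_off(): hands the job in, once; it reports no verdict.
The state is a dict: "time_s": time; "qpos": joint angles; "qvel": joint speeds; "tau": joint torques, N m; "ee_pos": TCP position; "ee_rot": TCP orientation; "wrist_force": force on the tool from outside, world axes, zero at the start; "wrist_torque": the same for the moment, N m; "gripper_width": finger opening in mm.
Only numpy, scipy, OpenCV 4.12 (cv2) and the standard library are available. Lean on these libraries where they do the work, as an engineer would, in place of code of your own. Each camera call takes 0.05 s, during which the arm holds its last target.

TASK

Take up the adjusting rod of this brake: turn the hexagonal sleeve in the middle of the rod, its top going away from the robot, until the brake lining is fully home on the drum and the sleeve turns no further. Then swing the long steel keeper over and press it right down on the sleeve so that it cannot work loose, and leave the tools and other things lying about where they are.

Things in the scene. Friction and masses are not known exactly. Their poses are not given: they have to be found in the camera images.
- rig: Fixed brake rig across in front of the robot: dark steel plate, y -345 to +255 mm, 110 wide, 10 thick. Origin on the table under the sleeve; y along the rod (robot's left at yaw 0), x away from the robot, z up. Rod axis at x 0, height 165. At +y, y 160 to 235, the green anchor bracket, 190 high, 90 wide; at -y the shoe arm's bracket, y -215 to -155, 130 high, the arm's top at 185, then the drum.
- sleeve (a joint): Hexagonal steel turnbuckle sleeve of the rod. Value: turn in rad about the rig's +y; it grows as the top goes away from the robot (rig +x) and both threaded rods draw in, 8 mm a turn each. 0 to 3.14; starts at 0.4 to 1.2; at 3.14 the lining is home and the sleeve stops. At 0 one pair of flats is upright, facing along the rig's x; flats repeat every 60 deg. Friction 0.12 N m, stays put.
- sleeve_mid (a point): Middle of the sleeve, on its axis, 165 mm above the table; turns with it, y along its axis (rig y). Hexagon 36 mm across flats, 76 long, then a round collar of diameter 33, 14 long, at each end, then 16 mm rods. Shifts only 1.3 mm per rad along the rod as it is turned. Nothing stands above it while the keeper is open.
- keeper (a joint): Keeper: bright steel channel, open below, hinged across the rod (axis along rig x) at rig y +95, height 192 mm. Value in rad: 0 folded down level over the sleeve, pointing to -y, cheeks beside the flats, its stop; 1.57 upright; up to 2.4 leaning outward to +y. Starts open at 1.95 to 2.35, where it leaves the sleeve free. Friction 0.28 N m keeps it where it is left, no spring.
- keeper_tip (a point): Middle of the rolled lip (10 mm thick, 26 wide) at the keeper's free end, 150 mm from its hinge; y of this frame runs from the tip to the hinge, z is the keeper's outer side (up when folded down). From hinge to 123 mm out the keeper's back is 46 mm wide, 4 thick, then a tongue 26 wide; two cheeks stand 36 mm off its inner side, from 51 to 123 mm out.
- lining_face (a point): Middle of the working face of the grey lining on the green brake shoe, low on the shoe arm (pivoted at rig y -185, height 115 mm). It nears drum_face, by 2.8 mm per rad, as the sleeve is turned.
- drum_face (a point): Point of the steel drum's rim (diameter 96, 44 wide, axis along rig x at y -268, height 63 mm) on which the middle of the lining comes to lie; nearly no distance between them when home.
- strap: Bystander: flat steel strap 150 x 22 x 6 mm with two holes, on the base plate under the rod and along it. Origin under its centre.
- wrench: Bystander: open-ended spanner 180 mm long, flat on the table on the robot's side of the rig.
- jar: Bystander: glass jar with steel cap, diameter 72, 85 mm high, on the robot's side of the rig near the keeper. Origin under its centre.
- old_shoe: Bystander: worn green brake shoe with grey lining, about 100 x 75 x 36 mm, lying on its side on the robot's side of the rig near the drum.
- hammer: Bystander: hammer 260 mm long lying beyond the rig.
- brush: Bystander: brush 190 mm long lying beyond the rig, near the drum.
- oil_can: Bystander: grey spray can, diameter 66, 150 mm high, beyond the rig near the keeper. Origin under its centre.
- mug: Bystander: white mug, diameter 82, 92 mm high, near the robot on its left. Origin under its centre.

How it is judged:
By the outcome, as a careful person would: the job done as asked, in the order asked, and still so for the second after the job is handed in, with the robot touching nothing.
It also fails if it takes over 67 s, if anything falls off the work surface, if the arm or the gripper's body presses on something with over 40 N, if the wrist force passes 120 N, or if a joint passes its speed limit or range.

## Working session

There is one attempt and no reset: what is moved stays moved. The work goes in short steps, Python scripts to look and compute and a shell command to move; the robot and the scene stay as the last step left them, time stands still between calls to the robot, and variables do not carry over. Pictures are saved under pics/ and viewed, and the job is handed in when it is done.

```bash
ls; mkdir -p pics
cat > h.py <<'E'
import numpy as np,cv2
from scipy.spatial.transform import Rotation as R
from rig import arm
def save(c,n): cv2.imwrite('pics/'+n,c['image'][:,:,::-1])
def world(c,us,vs,o=None):
    us=np.asarray(us);vs=np.asarray(vs);z=c['z_map'][vs,us]
    p=np.stack([(us-c['cx'])/c['fx']*z,(vs-c['cy'])/c['fy']*z,z],-1)
    if 'rvec' in c:
        r=R.from_rotvec(np.ravel(c['rvec'])).as_matrix();return (p-np.ravel(c['tvec']))@r
    T=np.array(c['hand_eye']);p=p@T[:3,:3].T+T[:3,3]
    return p@R.from_rotvec(o['ee_rot']).as_matrix().T+np.array(o['ee_pos'])
def cloud(c,o=None):
    v,u=np.nonzero(c['z_map']>0)
    return u,v,world(c,u,v,o)
E
python3 - <<'E'
from h import *
import pickle
o=arm.observe();print(o['time_s'],o['ee_pos'],o['ee_rot'],o['gripper_width'])
for n in('scene','top'):
    c=arm.camera(n);save(c,n+'0.png');pickle.dump(c,open(n+'0.pkl','wb'))
E
```

```text
pics
0.0 [ 257.37055934 -568.93605077  247.21198025] [ 0.66195876 -3.0704575  -0.00333455] 85.69222396437175
```

View pics/scene0.png

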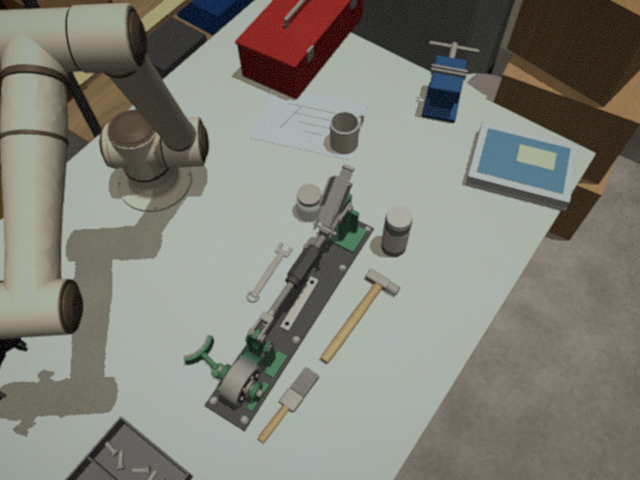

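View pics/top0.png

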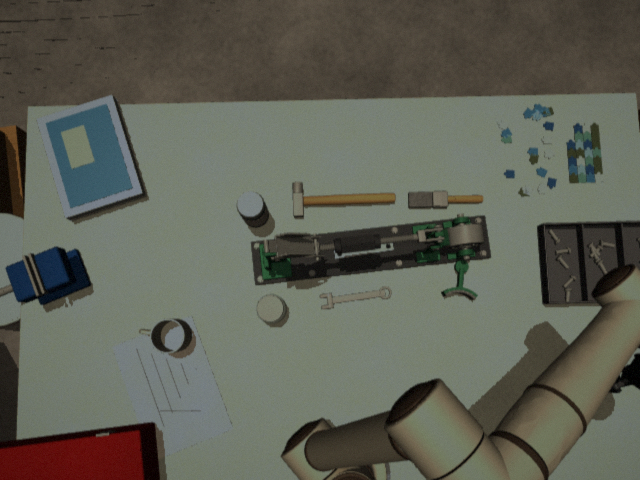

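The top view shows the rig plate from (252,262) to (490,235), sleeve near (360,243), keeper near (295,243). I'll zoom in and measure.

Run:
```python
from h import *
import pickle
c=pickle.load(open('top0.pkl','rb'))
i=c['image'][200:310,240:500,::-1];i=np.clip(i.astype(float)*1.6,0,255).astype('uint8');cv2.imwrite('pics/t1.png',cv2.resize(i,None,fx=3,fy=3,interpolation=cv2.INTER_CUBIC))
u,v,p=cloud(c)
# plate points
m=(p[:,2]>5)&(p[:,2]<15)&(u>245)&(u<500)&(v>205)&(v<292)
q=p[m]
# restrict to dark
g=c['image'][v[m],u[m]].max(1)<90
rect=cv2.minAreaRect(q[g][:,:2].astype('f4'));print(rect,cv2.boxPoints(rect))
# rod points height 150-190
m=(p[:,2]>155)&(p[:,2]<190)&(u>322)&(u<412)&(v>225)&(v<265)
q=p[m];print(len(q));
l=cv2.fitLine(q[:,:2].astype('f4'),cv2.DIST_HUBER,0,.01,.01).ravel();print(l,np.degrees(np.arctan2(-l[0],l[1])), 'zmax',np.percentile(q[:,2],[50,95]))
c=pickle.load(open('scene0.pkl','rb'))
i=c['image'][150:430,180:420,::-1];i=np.clip(i.astype(float)*1.6,0,255).astype('uint8');cv2.imwrite('pics/s1.png',cv2.resize(i,None,fx=2.1,fy=2.1,interpolation=cv2.INTER_CUBIC))
```

```text
((561.7759399414062, -77.04501342773438), (205.60940551757812, 613.0428466796875), 0.6127976775169373) [[ 455.69885  228.35936]
 [ 462.25537 -384.6484 ]
 [ 667.853   -382.4494 ]
 [ 661.2965   230.55838]]
996
[ 9.6220724e-02 -9.9536002e-01  5.4415460e+02 -5.4624954e+01] -174.47841 zmax [177.71879745 185.88570192]
```

View pics/t1.png

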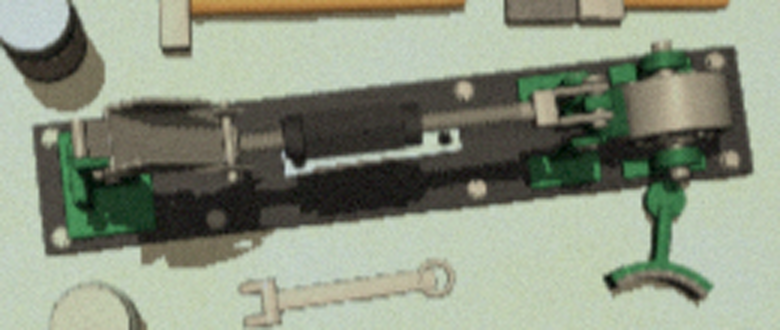

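View pics/s1.png

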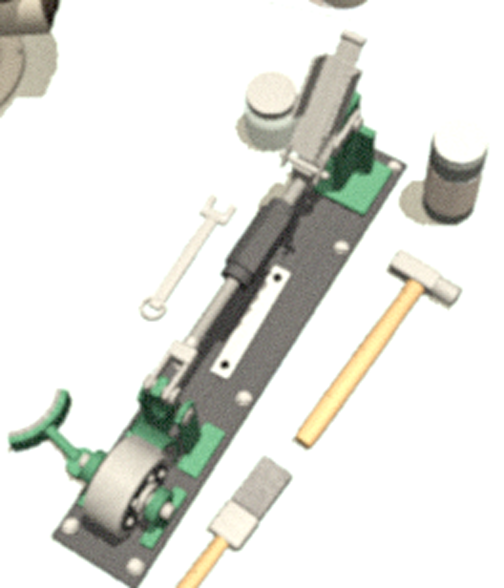

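```bash
cat >> h.py <<'E'
def ray(c,u,v,z):
    r=R.from_rotvec(np.ravel(c['rvec'])).as_matrix();t=np.ravel(c['tvec'])
    o=-r.T@t;d=r.T@np.array([(u-c['cx'])/c['fx'],(v-c['cy'])/c['fy'],1]);return o+d*(z-o[2])/d[2]
E
python3 - <<'E'
from h import *
import pickle
c=pickle.load(open('top0.pkl','rb'))
P=[]
for a,b in [(35,122),(735,48),(750,172),(48,255)]:
    P.append(ray(c,a/3+240,b/3+200,10)[:2])
P=np.array(P)
L=np.array([[55,255],[55,-345],[-55,-345],[-55,255]])
M,_=cv2.estimateAffinePartial2D(L.astype('f4'),P.astype('f4'));print(P,M,np.degrees(np.arctan2(M[1,0],M[0,0])),np.hypot(*M[:,0]))
for a,b in [(283,140),(421,125)]:
    print(ray(c,a/3+240,b/3+200,175))
a=np.arctan2(M[1,0],M[0,0]);o=M[:,2]
Rz=np.array([[np.cos(a),-np.sin(a)],[np.sin(a),np.cos(a)]])
for n in('top','scene'):
    c=pickle.load(open(n+'0.pkl','rb'))
    u,v,p=cloud(c)
    q=p.copy();q[:,:2]=(p[:,:2]-o)@Rz
    for nm,lo,hi in(('keeper',60,200),('sleeve',-36,36),('rod',-110,-60)):
        m=(abs(q[:,0])<40)&(q[:,1]>lo)&(q[:,1]<hi)&(q[:,2]>(195 if nm=='keeper' else 150))&(q[:,2]<400)
        s=q[m];print(n,nm,len(s),s.mean(0),s.min(0),s.max(0))
        if nm=='sleeve':
            for x in range(-24,25,4):
                k=abs(s[:,0]-x)<2
                if k.sum():print(x,np.median(s[k,2]).round(1),k.sum())
        if nm=='keeper':
            for y in range(70,200,10):
                k=abs(s[:,1]-y)<5
                if k.sum():print(y,np.percentile(s[k,2],[10,50,90]).round(0),s[k,0].mean().round(1),k.sum())
    # rod: fit line of top z
E
```

```text
[[ 577.08741609  218.46446218]
 [ 624.72802163 -375.98116232]
 [ 518.66110116 -382.13921356]
 [ 464.8386608   209.16073886]] [[ 9.90742722e-01 -7.94010417e-02  5.42843818e+02]
 [ 7.94010417e-02  9.90742722e-01 -3.85419890e+01]] 4.582059356763383 0.993919345690155
[535.89071643  15.9279768  175.        ]
[544.49349705 -88.2293925  175.        ]
top keeper 1104 [  1.12376627 144.35244758 254.55910795] [-28.84155471  87.04065274 195.08907603] [ 29.80656807 199.7841765  314.07387435]
90 [195. 198. 202.] -0.1 26
100 [196. 200. 208.] -0.6 81
110 [204. 211. 257.] 2.2 104
120 [215. 222. 268.] 1.7 112
130 [226. 234. 279.] 1.8 115
140 [236. 246. 289.] 2.1 120
150 [247. 255. 299.] 1.9 124
160 [258. 266. 300.] 1.7 119
170 [268. 275. 290.] 0.8 112
180 [278. 284. 288.] -0.3 96
190 [290. 294. 301.] -0.5 62
top sleeve 507 [ -0.35151148   0.26697814 180.62554932] [-17.81779144 -35.58441592 163.64433525] [ 18.3600634   35.97011297 191.86342338]
-16 175.1 56
-12 177.7 60
-8 180.8 63
-4 184.0 59
0 184.6 52
4 183.9 59
8 182.0 51
12 179.9 52
16 178.3 53
20 174.7 2
top rod 145 [  1.70054298 -84.95900252 17
[... 314 characters left out ...]
209.] 2.1 88
110 [205. 212. 258.] 1.1 149
120 [215. 224. 269.] 2.3 175
130 [226. 235. 278.] -0.8 154
140 [238. 248. 289.] -0.9 157
150 [248. 258. 301.] -0.6 162
160 [258. 266. 294.] -1.4 135
170 [268. 275. 287.] -1.6 106
180 [278. 283. 290.] -0.4 97
190 [287. 295. 303.] 1.8 87
scene sleeve 571 [  6.24393837  -1.08871959 178.84406744] [-18.70384679 -35.97297305 154.20442318] [ 22.25795673  35.91310488 191.31660433]
-20 167.6 1
-16 174.4 32
-12 177.0 31
-8 180.7 44
-4 183.6 42
0 185.6 46
4 184.6 66
8 183.1 59
12 181.2 65
16 179.6 57
20 170.1 126
24 165.1 2
scene rod 150 [  4.37684962 -85.04781536 171.23734441] [  -4.31995078 -109.96991397  160.18279558] [ 11.23154597 -60.36809363 179.37467984]
```

The rig is at about (542,-38), yaw about 4.7°. The sleeve's top ridge leans about 5° towards the robot, so its value is about 0.96. The keeper is at about 2.34. I'll write a pose-delta helper next.

```bash
cat >> h.py <<'E'
YAW=np.radians(4.8);O=np.array([541.7,-37.7,0])
RG=R.from_euler('z',YAW)
def rig2w(p): return RG.apply(p)+O
def w2rig(p): return RG.inv().apply(np.asarray(p)-O)
# tool base: x=-rig y, y=-rig x, z=-z ; tilt deg = top going +x
def toolR(tilt=0): 
    B=R.from_matrix(np.array([[0,-1,0],[-1,0,0],[0,0,-1.]]).T)
    return RG*R.from_euler('y',tilt,degrees=True)*B
def delta(rp,tilt=0):
    o=arm.observe();Rc=R.from_rotvec(o['ee_rot']);Rt=toolR(tilt)
    print('t',round(o['time_s'],2),'rig',w2rig(o['ee_pos']).round(1),'F',np.round(o['wrist_force'],1),'T',np.round(o['wrist_torque'],2),'w',round(o['gripper_width'],1))
    print('q',np.round(o['qpos'],2))
    print('rot units',((Rc.inv()*Rt).as_rotvec(degrees=True)/6).round(3),' then shift mm in target axes',Rt.inv().apply(rig2w(rp)-o['ee_pos']).round(1),' in current axes',Rc.inv().apply(rig2w(rp)-o['ee_pos']).round(1))
E
python3 -c "
from h import *
delta([0,-5,320])"
```

```text
t 0.1 rig [-327.8 -505.7  247.3] F [-0.2  0.  -0.3] T [-0.03  0.03 -0.01] w 85.6
q [-0.89  0.39  0.01 -0.   -1.19 -0.26]
rot units [ 1.7000e-02  1.1000e-02 -1.1745e+01]  then shift mm in target axes [-500.7 -327.8  -72.7]  in current axes [-476.3  362.4  -72. ]
```

```bash
python3 -m handwheel '[[[0.085,0,0,-0.01,0,0,-1.678],[0.085,0,0,-0.01,0,0,-1.678],[0.085,0,0,-0.01,0,0,-1.678],[0.085,0,0,-0.01,0,0,-1.678],[0.085,0,0,-0.01,0,0,-1.678],[0.085,0,0,-0.01,0,0,-1.678],[0.085,0,0,-0.01,0,0,-1.678]]]' 60
python3 -m handwheel '[[[0.085,-0.05,-0.033,0,0,0,0],[0.085,-0.05,-0.033,0,0,0,0],[0.085,-0.05,-0.033,0,0,0,0],[0.085,-0.05,-0.033,0,0,0,0],[0.085,-0.05,-0.033,0,0,0,0],[0.085,-0.05,-0.033,0,0,0,0],[0.085,-0.05,-0.033,0,0,0,0],[0.085,-0.05,-0.033,0,0,0,0],[0.085,-0.05,-0.033,0,0,0,0],[0.085,-0.05,-0.03,0,0,0,0]]]'
python3 -c "
from h import *
delta([0,-5,320])
o=arm.observe();c=arm.camera('wrist');save(c,'w0.png')
import pickle;pickle.dump((o,c),open('w0.pkl','wb'))"
```

```text
time_s: 0.98
ee_pos: [257.5, -569.2, 318.0]
ee_rot: [-2.318, 2.119, 0.002]
wrist_force: [-0.6, -0.1, 0.1]
gripper_width: 85.1
time_s: 2.22
ee_pos: [541.9, -41.8, 318.0]
ee_rot: [2.313, -2.126, -0.001]
wrist_force: [0.7, -0.9, -0.5]
gripper_width: 85.2
t 2.23 rig [-1.00e-01 -4.10e+00  3.18e+02] F [ 0.7 -0.9 -0.5] T [-0.05 -0.07  0.  ] w 85.2
q [ 0.22  0.2  -0.07 -0.   -1.29 -0.14]
rot units [0.006 0.001 0.005]  then shift mm in target axes [ 0.9 -0.1 -2. ]  in current axes [ 0.9 -0.1 -2. ]
```

View pics/w0.png

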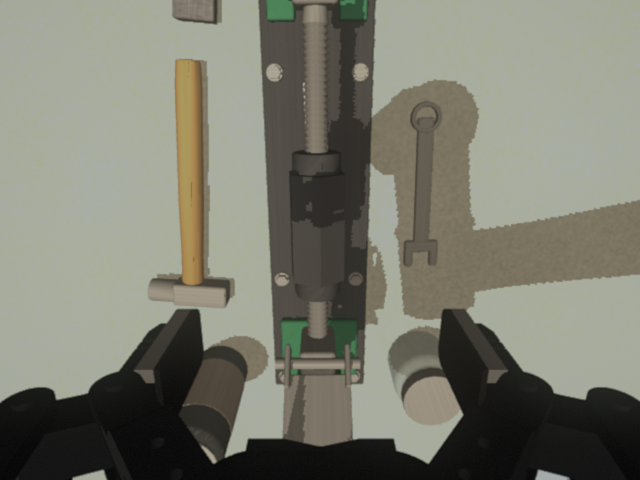

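The wrist view shows the sleeve at (317,150–300), with rods and collars running vertically, and the hinge at (318,365). I'll measure the axis and flats here.

Run:
```python
from h import *
import pickle
o,c=pickle.load(open('w0.pkl','rb'))
u,v,p=cloud(c,o);q=w2rig(p)
m=(u>280)&(u<355)&(q[:,2]>120)&(q[:,2]<200)
q=q[m]
for y0,y1 in((-130,-60),(-50,-40),(-36,-20),(-20,0),(0,20),(20,34)):
    s=q[(q[:,1]>y0)&(q[:,1]<y1)]
    if len(s)<5: continue
    print(y0,y1,len(s),'x range',np.percentile(s[:,0],[1,99]).round(1),'z',np.percentile(s[:,2],[5,50,98]).round(1))
s=q[(abs(q[:,1])<34)]
X=[];Z=[]
for x in range(-24,25,2):
    k=abs(s[:,0]-x)<1
    if k.sum()>3:X.append(x);Z.append(np.median(s[k,2]));print(x,Z[-1].round(1),k.sum())
from scipy.optimize import least_squares
def f(a,x):
    x0,z0,d=a; e=[]
    n=[np.radians(d-30),np.radians(d+30)]
    return np.min([z0+(18-(x-x0)*np.sin(t))/np.cos(t) for t in n],0)
k=(s[:,2]>165)
r=least_squares(lambda a:f(a,s[k,0])-s[k,2],[0,165,-5],loss='huber');print(r.x)
```

```text
-130 -60 2813 x range [-3.7 11.2] z [167.5 171.8 174.3]
-50 -40 766 x range [-12.5  19.5] z [171.1 179.7 182.6]
-36 -20 1336 x range [-15.1  21.2] z [174.9 181.4 186.4]
-20 0 1581 x range [-15.4  21.2] z [174.7 181.4 186.6]
0 20 1466 x range [-15.7  21.5] z [174.5 181.3 186.2]
20 34 974 x range [-15.4  20.9] z [174.9 181.2 186.3]
-16 174.1 108
-14 175.2 268
-12 176.5 264
-10 178.1 277
-8 179.6 287
-6 181.2 292
-4 182.7 296
-2 184.2 294
0 185.7 294
2 185.6 295
4 184.7 294
6 183.9 284
8 183.2 279
10 182.3 281
12 181.4 284
14 180.6 284
16 179.8 284
18 178.8 277
20 177.8 180
22 164.4 65
[  3.25722659 165.52478086  -6.70919846]
```

```bash
sed -i 's/^O=.*//; s/O=np.array(\[541.7,-37.7,0\])/O=np.array([541.7,-37.7,0])+R.from_euler("z",YAW).apply([2.5,0,0])/' h.py; grep -n "O=" h.py; python3 -m handwheel '[[[0.085,0,0,0,1.12,0,0],[0.085,0,0,0,0,0,0]]]'
python3 -c "
from h import *
delta([0,-3,165.5],-6.7)"
```

```text
18:YAW=np.radians(4.8);O=np.array([541.7,-37.7,0])+R.from_euler("z",YAW).apply([2.5,0,0])
time_s: 2.52
ee_pos: [540.0, -43.5, 318.1]
ee_rot: [-2.249, 2.066, -0.12]
wrist_force: [-0.1, 0.1, 0.0]
gripper_width: 85.0
t 2.52 rig [ -4.7  -5.7 318.1] F [-0.1  0.1  0. ] T [ 0.01  0.24 -0.06] w 85.0
q [ 0.23  0.14 -0.16  0.02 -1.15 -0.15]
rot units [0.011 0.002 0.012]  then shift mm in target axes [ -2.7  13.2 152.1]  in current axes [ -2.6  13.  152.1]
```

```bash
python3 -m handwheel '[[[0.085,-0.001,0.0065,0.02,0,0,0],[0.085,-0.0015,0.0065,0.03,0,0,0],[0.085,0,0,0.04,0,0,0],[0.085,0,0,0.03,0,0,0],[0.085,0,0,0.02,0,0,0],[0.085,0,0,0.012,0,0,0],[0.085,0,0,0,0,0,0],[0.085,0,0,0,0,0,0]]]'
python3 -c "
from h import *
delta([0,-3,165.5],-6.7)"
```

```text
time_s: 3.52
ee_pos: [546.7, -40.9, 166.8]
ee_rot: [-2.247, 2.065, -0.123]
wrist_force: [-0.0, 0.4, -1.0]
gripper_width: 85.0
t 3.52 rig [  2.3  -3.6 166.8] F [-0.   0.4 -1. ] T [0.   0.18 0.02] w 85.0
q [ 0.23  0.28 -0.39  0.02 -0.79 -0.16]
rot units [-0.018 -0.     0.003]  then shift mm in target axes [-0.6  2.4  1. ]  in current axes [-0.6  2.4  1. ]
```

```bash
python3 -m handwheel '[[[0.085,0,0.0022,0.001,0,0,0],[0.03,0,0,0,0,0,0],[0.03,0,0,0,0,0,0],[0.03,0,0,0,0,0,0],[0.03,0,0,0,0,0,0],[0.03,0,0,0,0,0,0],[0.03,0,0,0,0,0,0]]]' 60
python3 -c "
from h import *
delta([0,-3,165.5],-6.7)
c=arm.camera('wrist');save(c,'w1.png')"
```

```text
time_s: 4.4
ee_pos: [544.6, -41.0, 165.1]
ee_rot: [-2.247, 2.065, -0.123]
wrist_force: [-0.2, 0.9, 3.9]
gripper_width: 35.4
t 4.4 rig [ 1.000e-01 -3.500e+00  1.651e+02] F [-0.2  0.9  3.9] T [-0.02 -0.05  0.07] w 35.4
q [ 0.23  0.28 -0.39  0.02 -0.78 -0.16]
rot units [-0.018 -0.001  0.006]  then shift mm in target axes [-0.5  0.1 -0.4]  in current axes [-0.5  0.1 -0.4]
```

View pics/w1.png

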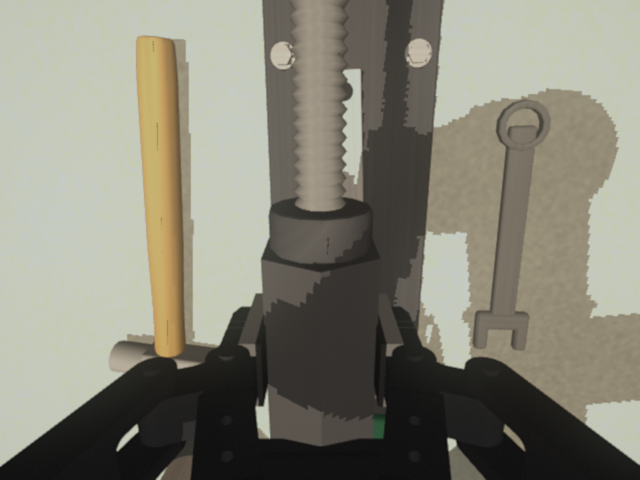

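The pads sit flat on the flats at 35.4 mm, with the axis between them. Now the first turning stroke.

```bash
python3 -m handwheel '[[[0.03,0,0,0,-1,0,0],[0.03,0,0,0,-1,0,0],[0.03,0,0,0,-1,0,0]]]' 60
python3 -c "
from h import *
delta([0,-3,165.5],11.3)"
python3 -m handwheel '[[[0.03,0,0,0,-1,0,0],[0.03,0,0,0,-1,0,0],[0.03,0,0,0,-1,0,0],[0.03,0,0,0,-1,0,0],[0.03,0,0,0,0,0,0]]]' 60
python3 -c "
from h import *
delta([0,-3,165.5],35.3)"
```

```text
time_s: 4.82
ee_pos: [544.6, -40.6, 165.2]
ee_rot: [2.201, -2.022, -0.202]
wrist_force: [1.0, 1.4, 1.8]
gripper_width: 34.8
t 4.83 rig [  0.2  -3.2 165.2] F [1.  1.4 1.8] T [ 0.17 -0.76  0.05] w 34.8
q [ 0.21  0.42 -0.17 -0.03 -1.18 -0.11]
rot units [0.013 0.004 0.007]  then shift mm in target axes [-0.2  0.2 -0.3]  in current axes [-0.2  0.2 -0.3]
time_s: 5.45
ee_pos: [544.6, -40.1, 165.1]
ee_rot: [1.936, -1.777, -0.569]
wrist_force: [1.8, 3.4, 7.9]
gripper_width: 35.2
t 5.45 rig [  0.2  -2.7 165.1] F [1.8 3.4 7.9] T [ 0.91 -0.05 -0.44] w 35.2
q [ 0.19  0.63  0.09 -0.06 -1.65 -0.09]
rot units [ 0.033 -0.007  0.015]  then shift mm in target axes [ 0.3  0.4 -0.2]  in current axes [ 0.3  0.4 -0.2]
```

Wrist range favours the outward tilt, so I'll continue this stroke to a full 60°.

```bash
python3 -m handwheel '[[[0.03,0,0,0,-1,0,0],[0.03,0,0,0,-1,0,0],[0.03,0,0,0,-1,0,0],[0.03,0,0,0,0,0,0]]]' 60
python3 -c "
from h import *
delta([0,-3,165.5],53.3)
c=arm.camera('wrist');save(c,'w2.png')"
python3 -c "
from h import *
c=arm.camera('scene');save(c,'s2.png')"
```

```text
time_s: 5.95
ee_pos: [544.6, -39.8, 165.1]
ee_rot: [1.72, -1.577, -0.796]
wrist_force: [3.4, 5.3, 8.0]
gripper_width: 34.7
t 5.95 rig [  0.2  -2.3 165.1] F [3.4 5.3 8. ] T [ 0.95 -0.28 -1.02] w 34.7
q [ 0.18  0.78  0.24 -0.08 -1.96 -0.09]
rot units [ 0.041 -0.014  0.018]  then shift mm in target axes [ 0.7  0.5 -0.1]  in current axes [ 0.7  0.5 -0.1]
```

View pics/w2.png

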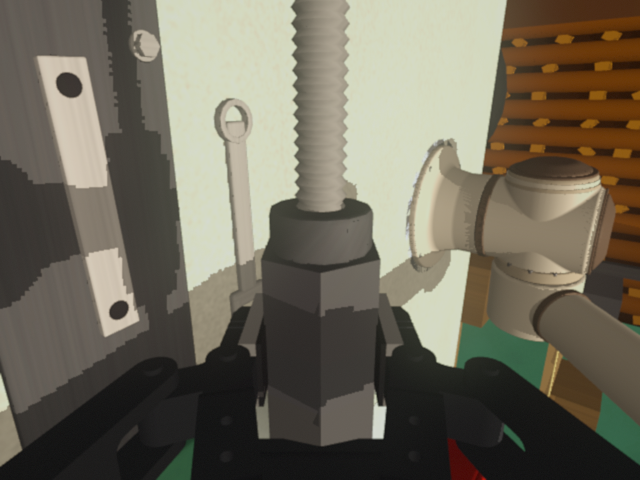

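View pics/s2.png

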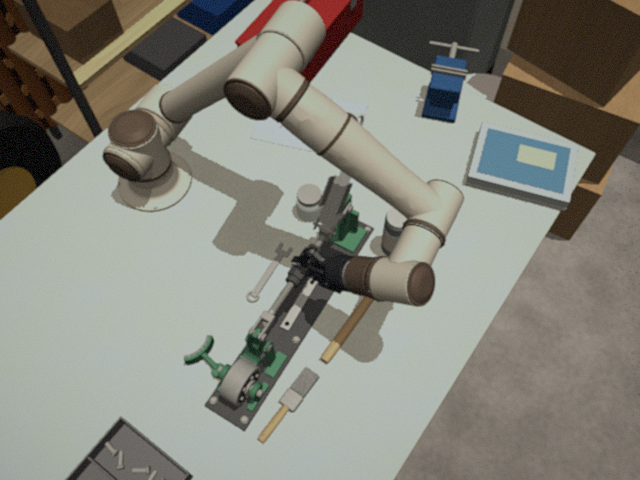

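The sleeve turned with the gripper and the flats are still parallel to the pads. Regripping 60° back.

```bash
python3 -m handwheel '[[[0.085,0,0,0,0,0,0],[0.085,0,0,0,0,0,0],[0.085,0,0,0,0,0,0],[0.085,0,0,0,0,0,0],[0.085,0,0,0,0,0,0]]]' 60
python3 -m handwheel '[[[0.085,0,0,0,1,0,0],[0.085,0,0,0,1,0,0],[0.085,0,0,0,1,0,0],[0.085,0,0,0,1,0,0],[0.085,0,0,0,1,0,0],[0.085,0,0,0,1,0,0],[0.085,0,0,0,1,0,0],[0.085,0,0,0,1,0,0],[0.085,0,0,0,1,0,0],[0.085,0,0,0,1,0,0]]]' 60
python3 -m handwheel '[[[0.085,0,0,0,0,0,0],[0.085,0,0,0,0,0,0]]]' 60
python3 -c "
from h import *
delta([0,-1,165.5],-6.7)
c=arm.camera('wrist');save(c,'w3.png')"
```

```text
time_s: 6.68
ee_pos: [544.0, -41.1, 164.5]
ee_rot: [1.721, -1.582, -0.794]
wrist_force: [-0.7, -0.1, 0.3]
gripper_width: 85.2
time_s: 7.92
ee_pos: [544.1, -41.0, 165.2]
ee_rot: [-2.245, 2.064, -0.125]
wrist_force: [0.5, -0.4, 0.6]
gripper_width: 84.9
time_s: 8.18
ee_pos: [544.8, -40.9, 165.1]
ee_rot: [-2.248, 2.066, -0.121]
wrist_force: [-0.0, -0.5, 0.3]
gripper_width: 85.0
t 8.18 rig [  0.3  -3.5 165.1] F [-0.  -0.5  0.3] T [-0.03  0.2  -0.  ] w 85.0
q [ 0.23  0.28 -0.39  0.02 -0.78 -0.16]
rot units [-0.003 -0.001  0.004]  then shift mm in target axes [-2.5  0.3 -0.5]  in current axes [-2.5  0.3 -0.5]
```

View pics/w3.png

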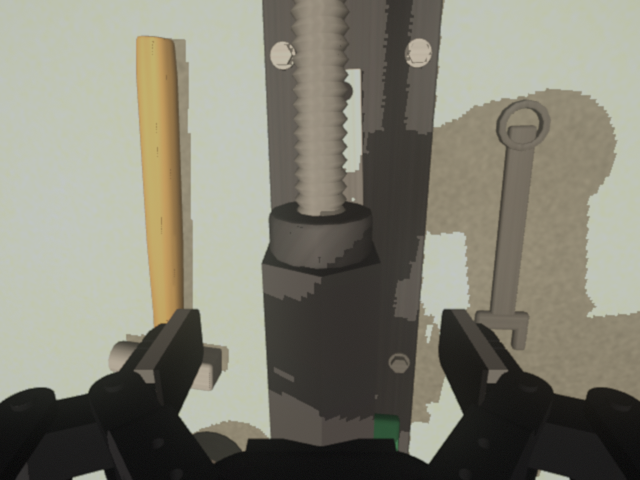

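The hexagon looks the same as before, with its ridge at (322,265), so it turned exactly one flat. Second stroke.

```bash
python3 -m handwheel '[[[0.03,-0.0015,0,0,0,0,0],[0.03,0,0,0,0,0,0],[0.03,0,0,0,0,0,0],[0.03,0,0,0,0,0,0],[0.03,0,0,0,0,0,0],[0.03,0,0,0,0,0,0]]]' 60
python3 -m handwheel '[[[0.03,0,0,0,-1,0,0],[0.03,0,0,0,-1,0,0],[0.03,0,0,0,-1,0,0],[0.03,0,0,0,-1,0,0],[0.03,0,0,0,-1,0,0]]]' 60
python3 -c "
from h import *
delta([0,-3,165.5],23.3)"
python3 -m handwheel '[[[0.03,0,0,0,-1,0,0],[0.03,0,0,0,-1,0,0],[0.03,0,0,0,-1,0,0],[0.03,0,0,0,-1,0,0],[0.03,0,0,0,-1,0,0],[0.03,0,0,0,0,0,0]]]' 60
python3 -c "
from h import *
delta([0,-3,165.5],53.3)"
```

```text
time_s: 8.98
ee_pos: [544.5, -39.4, 164.8]
ee_rot: [-2.247, 2.065, -0.123]
wrist_force: [2.5, 0.5, -0.7]
gripper_width: 35.3
time_s: 9.6
ee_pos: [544.3, -38.9, 164.8]
ee_rot: [2.073, -1.905, -0.396]
wrist_force: [0.6, 1.3, -2.1]
gripper_width: 35.1
t 9.6 rig [ -0.   -1.4 164.8] F [ 0.6  1.3 -2.1] T [ 0.51 -1.41 -0.06] w 35.1
q [ 0.2   0.52 -0.03 -0.05 -1.42 -0.1 ]
rot units [0.016 0.008 0.008]  then shift mm in target axes [ 1.6  0.3 -0.7]  in current axes [ 1.6  0.3 -0.7]
time_s: 10.35
ee_pos: [544.1, -38.2, 164.8]
ee_rot: [1.719, -1.577, -0.797]
wrist_force: [0.7, 5.0, 5.5]
gripper_width: 35.3
t 10.35 rig [ -0.2  -0.7 164.8] F [0.7 5.  5.5] T [ 0.9  -0.66 -0.91] w 35.3
q [ 0.18  0.78  0.24 -0.09 -1.96 -0.09]
rot units [ 0.046 -0.008  0.019]  then shift mm in target axes [ 2.3  0.4 -0.5]  in current axes [ 2.3  0.5 -0.5]
```

```bash
python3 -m handwheel '[[[0.085,0,0,0,0,0,0],[0.085,0,0,0,0,0,0],[0.085,0,0,0,0,0,0],[0.085,0,0,0,0,0,0],[0.085,0,0,0,0,0,0]]]' 60
python3 -m handwheel '[[[0.085,0,0,0,1,0,0],[0.085,0,0,0,1,0,0],[0.085,0,0,0,1,0,0],[0.085,0,0,0,1,0,0],[0.085,0,0,0,1,0,0],[0.085,0,0,0,1,0,0],[0.085,0,0,0,1,0,0],[0.085,0,0,0,1,0,0],[0.085,0,0,0,1,0,0],[0.085,0,0,0,1,0,0]]]' 60
python3 -m handwheel '[[[0.085,-0.001,0,0,0,0,0],[0.03,0,0,0,0,0,0],[0.03,0,0,0,0,0,0],[0.03,0,0,0,0,0,0],[0.03,0,0,0,0,0,0],[0.03,0,0,0,0,0,0],[0.03,0,0,0,0,0,0]]]' 60
python3 -c "
from h import *
delta([0,-3,165.5],0)"
```

```text
time_s: 10.98
ee_pos: [543.9, -39.6, 164.6]
ee_rot: [1.721, -1.582, -0.794]
wrist_force: [-0.2, -0.2, -0.8]
gripper_width: 85.0
time_s: 12.22
ee_pos: [544.0, -39.5, 165.3]
ee_rot: [-2.245, 2.064, -0.126]
wrist_force: [-0.1, -0.2, -0.2]
gripper_width: 84.9
time_s: 13.1
ee_pos: [544.5, -38.4, 164.6]
ee_rot: [-2.247, 2.065, -0.122]
wrist_force: [3.4, -0.1, -1.3]
gripper_width: 34.8
t 13.1 rig [  0.2  -0.9 164.6] F [ 3.4 -0.1 -1.3] T [-0.11 -0.44 -0.04] w 34.8
q [ 0.24  0.28 -0.4   0.03 -0.78 -0.17]
rot units [-1.132e+00  1.000e-03  3.000e-03]  then shift mm in target axes [ 2.1  0.2 -0.9]  in current axes [ 2.1  0.1 -0.9]
```

Now a slow final stroke, watching the torque.

```bash
for i in 1; do :; done
python3 -m handwheel '[[[0.03,0,0,0,-0.5,0,0],[0.03,0,0,0,-0.33,0,0],[0.03,0,0,0,0,0,0]]]' 80
python3 -c "
from h import *
delta([0,-3,165.5],0)"
python3 -m handwheel '[[[0.03,0,0,0,-0.25,0,0],[0.03,0,0,0,0,0,0]]]' 80
python3 -c "
from h import *
delta([0,-3,165.5],0)"
python3 -m handwheel '[[[0.03,0,0,0,-0.25,0,0],[0.03,0,0,0,0,0,0]]]' 80
python3 -c "
from h import *
delta([0,-3,165.5],0)"
```

```text
time_s: 13.48
ee_pos: [544.4, -38.3, 164.7]
ee_rot: [-2.296, 2.11, -0.033]
wrist_force: [1.5, 0.2, 0.5]
gripper_width: 34.8
t 13.47 rig [  0.2  -0.9 164.7] F [1.5 0.2 0.5] T [ 0.2  -0.33 -0.01] w 34.8
q [ 0.23  0.31 -0.33  0.01 -0.9  -0.15]
rot units [-0.299  0.001  0.003]  then shift mm in target axes [ 2.1  0.2 -0.8]  in current axes [ 2.1  0.2 -0.8]
time_s: 13.72
ee_pos: [544.4, -38.3, 164.7]
ee_rot: [-2.31, 2.123, -0.005]
wrist_force: [2.9, 2.4, -0.9]
gripper_width: 34.7
t 13.72 rig [ 1.000e-01 -8.000e-01  1.647e+02] F [ 2.9  2.4 -0.9] T [ 0.33 -0.85  0.  ] w 34.7
q [ 0.23  0.33 -0.31  0.   -0.93 -0.14]
rot units [-0.048  0.002  0.003]  then shift mm in target axes [ 2.2  0.1 -0.8]  in current axes [ 2.2  0.1 -0.8]
time_s: 13.98
ee_pos: [544.4, -38.3, 164.7]
ee_rot: [2.301, -2.116, -0.023]
wrist_force: [2.4, 1.1, -0.4]
gripper_width: 34.7
t 13.97 rig [  0.2  -0.8 164.7] F [ 2.4  1.1 -0.4] T [ 0.42 -1.39  0.03] w 34.7
q [ 0.23  0.34 -0.29 -0.   -0.96 -0.14]
rot units [0.203 0.003 0.002]  then shift mm in target axes [ 2.2  0.2 -0.8]  in current axes [ 2.2  0.2 -0.8]
```

```bash
python3 -m handwheel '[[[0.03,0,0,0,-0.25,0,0],[0.03,0,0,0,0,0,0]]]' 80
python3 -c "
from h import *
delta([0,-3,165.5],0)"
python3 -m handwheel '[[[0.03,0,0,0,-0.25,0,0],[0.03,0,0,0,0,0,0]]]' 80
python3 -c "
from h import *
delta([0,-3,165.5],0)
c=arm.camera('wrist');save(c,'w4.png')
c=arm.camera('scene');save(c,'s4.png')"
```

```text
time_s: 14.22
ee_pos: [544.4, -38.3, 164.7]
ee_rot: [2.287, -2.103, -0.05]
wrist_force: [2.0, 1.7, -1.6]
gripper_width: 35.1
t 14.22 rig [  0.2  -0.8 164.7] F [ 2.   1.7 -1.6] T [ 0.55 -1.88 -0.05] w 35.1
q [ 0.22  0.35 -0.27 -0.01 -1.   -0.13]
rot units [0.453 0.003 0.002]  then shift mm in target axes [ 2.2  0.2 -0.8]  in current axes [ 2.2  0.2 -0.8]
time_s: 14.48
ee_pos: [544.4, -38.3, 164.7]
ee_rot: [2.272, -2.089, -0.077]
wrist_force: [1.6, 1.4, -1.7]
gripper_width: 34.8
t 14.47 rig [  0.2  -0.8 164.7] F [ 1.6  1.4 -1.7] T [ 0.61 -2.38  0.01] w 34.8
q [ 0.22  0.36 -0.25 -0.01 -1.03 -0.13]
rot units [0.702 0.003 0.002]  then shift mm in target axes [ 2.2  0.2 -0.8]  in current axes [ 2.1  0.2 -0.8]
```

View pics/w4.png

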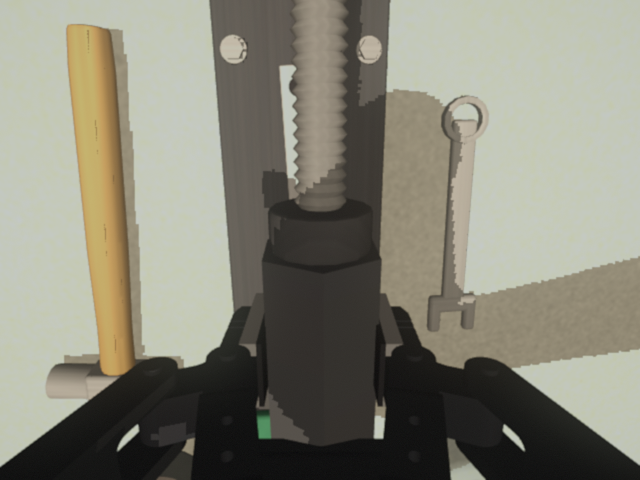

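Torque has climbed about 0.5 N m per 1.5° since the flats came upright, which looks like the stop. I'll release, lift and measure the hexagon.

```bash
python3 -m handwheel '[[[0.085,0,0,0,0,0,0],[0.085,0,0,0,0,0,0],[0.085,0,0,0,0,0,0],[0.085,0,0,0,0.7,0,0],[0.085,0,0,-0.03,0,0,0],[0.085,0,0,-0.05,0,0,0],[0.085,0,0,-0.05,0,0,0],[0.085,0,0,-0.03,0,0,0],[0.085,0,0,0,0,0,0],[0.085,0,0,0,0,0,0]]]' 80
python3 - <<'E'
from h import *
import pickle
from scipy.optimize import least_squares
delta([0,0,325])
o=arm.observe();c=arm.camera('wrist');save(c,'w5.png');pickle.dump((o,c),open('w5.pkl','wb'))
u,v,p=cloud(c,o);q=w2rig(p)
s=q[(abs(q[:,1])<34)&(abs(q[:,0])<25)&(q[:,2]>165)&(q[:,2]<195)]
def f(a,x):
    x0,z0,d=a
    return np.min([z0+(18-(x-x0)*np.sin(t))/np.cos(t) for t in np.radians([d-30,d+30])],0)
print(least_squares(lambda a:f(a,s[:,0])-s[:,2],[0,165,0],loss='huber').x)
E
```

```text
time_s: 15.82
ee_pos: [543.1, -38.6, 323.5]
ee_rot: [2.311, -2.125, -0.004]
wrist_force: [-0.5, -0.1, -0.2]
gripper_width: 85.0
t 15.82 rig [ -1.2  -1.  323.5] F [-0.5 -0.1 -0.2] T [0.05 0.   0.  ] w 85.0
q [ 0.23  0.2  -0.06 -0.   -1.31 -0.14]
rot units [ 0.037  0.002 -0.   ]  then shift mm in target axes [-1.  -1.2 -1.5]  in current axes [-1.  -1.2 -1.5]
[7.92382461e-01 1.65552565e+02 1.19330351e-01]
```

View pics/w5.png

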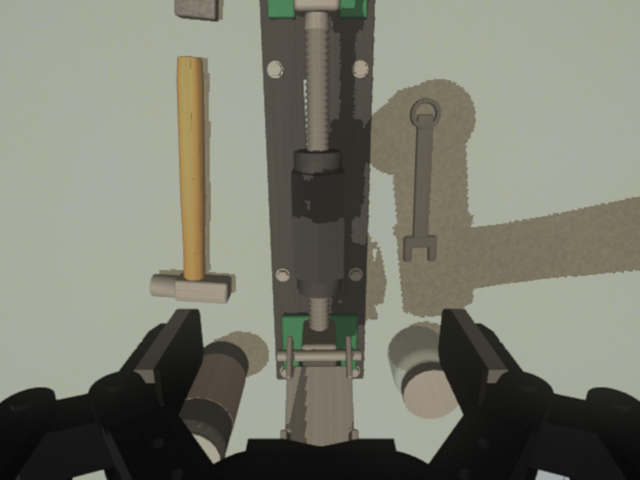

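The hexagon now sits at 0.1°, so the value is about 3.14 and the sleeve is at its stop. Next I'll locate the keeper's lip.

Run:
```python
from h import *
import pickle
for n in('top','scene'):
    c=pickle.load(open(n+'0.pkl','rb'));u,v,p=cloud(c);q=w2rig(p)
    m=(abs(q[:,0])<45)&(q[:,1]>85)&(q[:,1]<260)&(q[:,2]>200)&(q[:,2]<360)
    q=q[m];ang=np.arctan2(q[:,2]-192,q[:,1]-95);r=np.hypot(q[:,2]-192,q[:,1]-95)
    s=(abs(q[:,0]+2)<10)&(r>60)&(r<120);a=np.median(ang[s]);print(n,'ang',np.degrees(a),np.degrees(np.percentile(ang[s],[10,90])))
    al=(q[:,1]-95)*np.cos(a)+(q[:,2]-192)*np.sin(a)
    print('along max',np.percentile(al,[95,98,99.5,100]))
    t=q[al>130];print(len(t),'x',np.percentile(t[:,0],[2,50,98]).round(1),'y',np.percentile(t[:,1],[2,50,98]).round(1),'z',np.percentile(t[:,2],[2,50,98]).round(1))
    t=q[al>143];print(len(t),t.mean(0))
```

```text
top ang 47.83562090474296 [46.20522314 49.53495204]
along max [150.07637929 154.22694792 156.83423723 157.90010593]
131 x [-13.   -1.9  11.2] y [183.  193.2 202.9] z [288.  300.9 309. ]
77 [ -1.18431186 197.18345611 304.05875586]
scene ang 47.8298988304937 [45.93942811 49.65616758]
along max [145.19773089 153.19441954 155.66033436 157.06658295]
147 x [-12.2   0.5  12.8] y [182.2 192.2 202.9] z [286.6 298.9 309.4]
79 [  0.60556486 195.83432394 303.73510007]
```

```bash
python3 -m handwheel '[[[0.062,0,-0.001,-0.046,0,0,0],[0.062,-0.04,0,0,0,0,0],[0.062,-0.05,0,0,0,0,0],[0.062,-0.05,0,0,0,0,0],[0.062,-0.04,0,0,0,0,0],[0.062,-0.018,0,0,0,0,0],[0.062,0,0,0,0,0,0],[0.062,0,0,0,0,0,0]]]' 40
python3 -c "
from h import *
delta([0,197,308])
o=arm.observe();c=arm.camera('wrist');save(c,'w6.png')
c=arm.camera('scene');save(c,'s6.png')"
```

```text
time_s: 16.88
ee_pos: [528.4, 158.0, 370.2]
ee_rot: [2.31, -2.126, -0.001]
wrist_force: [0.4, -0.1, 2.1]
gripper_width: 61.9
t 16.88 rig [  0.7 196.1 370.2] F [ 0.4 -0.1  2.1] T [-0.01 -0.01 -0.  ] w 61.9
q [ 0.58  0.2   0.05 -0.   -1.42 -0.5 ]
rot units [ 0.02  -0.007 -0.006]  then shift mm in target axes [-0.9  0.7 62.2]  in current axes [-0.9  0.5 62.2]
```

View pics/w6.png

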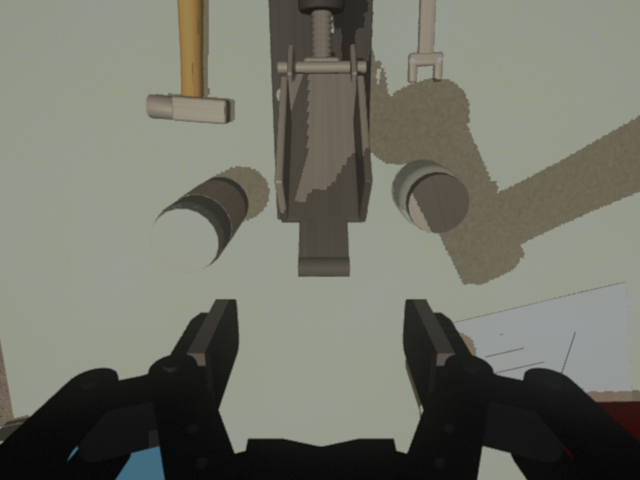

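View pics/s6.png

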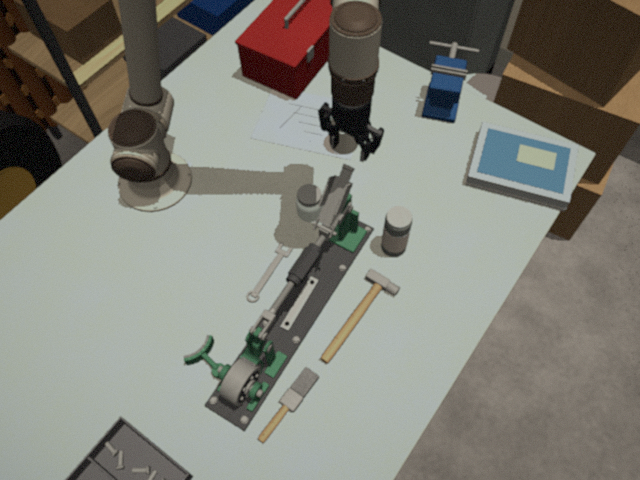

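The lip lies at (324,267), midway between the pads. I'll verify its position with wrist depth.

Run:
```python
from h import *
o=arm.observe();c=arm.camera('wrist')
for P in((324,267),(302,267),(346,267),(324,259),(324,274),(324,240)): print(P,w2rig(world(c,[P[0]],[P[1]],o))[0].round(1))
```

```text
(324, 267) [ -0.4 195.7 305.5]
(302, 267) [ 10.6 195.4 306.3]
(346, 267) [-11.3 195.  307.3]
(324, 259) [ -0.4 192.3 303.4]
(324, 274) [ -0.4 199.3 306. ]
(324, 240) [ -0.5 185.8 292.6]
```

```bash
python3 -m handwheel '[[[0.062,-0.001,0.001,0.02,0,0,0],[0.062,0,0,0.022,0,0,0],[0.062,0,0,0.02,0,0,0],[0.062,0,0,0,0,0,0],[0.02,0,0,0,0,0,0],[0.02,0,0,0,0,0,0],[0.02,0,0,0,0,0,0],[0.02,0,0,0,0,0,0],[0.02,0,0,0,0,0,0]]]' 30
python3 -c "
from h import *
delta([0,197,308])
c=arm.camera('wrist');save(c,'w7.png')
"
```

```text
time_s: 18.15
ee_pos: [526.8, 160.2, 309.5]
ee_rot: [2.313, -2.126, -0.002]
wrist_force: [-5.7, 1.6, 5.1]
gripper_width: 23.9
t 18.15 rig [ -0.8 198.4 309.5] F [-5.7  1.6  5.1] T [ 0.64  1.53 -0.07] w 23.9
q [ 0.59  0.22 -0.07 -0.   -1.28 -0.5 ]
rot units [0.01  0.009 0.005]  then shift mm in target axes [ 1.4 -0.8  1.5]  in current axes [ 1.4 -0.8  1.5]
```

View pics/w7.png

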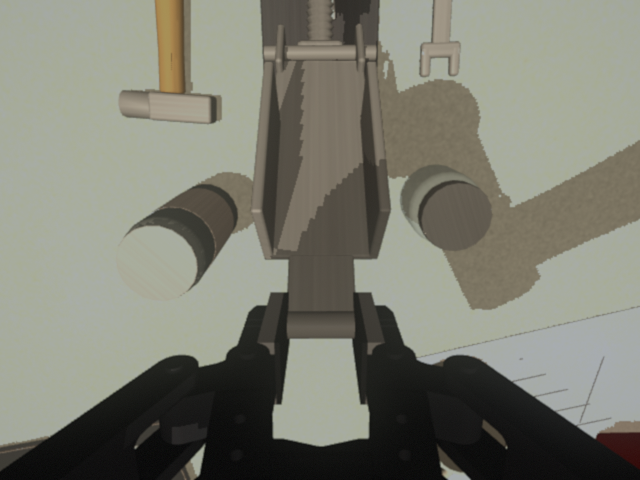

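The lip is pinched between the pads. Computing the arc increments.

```bash
python3 -c "
import numpy as np
f=np.radians(np.r_[47,np.arange(56,180,9),174])
y=150*np.cos(f);z=150*np.sin(f)
for i in range(len(f)-1):print(round(np.degrees(f[i+1])),'tool x %.4f z %.4f'%(-(y[i+1]-y[i])/1e3,-(z[i+1]-z[i])/1e3))"
```

```text
56 tool x 0.0184 z -0.0147
65 tool x 0.0205 z -0.0116
74 tool x 0.0220 z -0.0082
83 tool x 0.0231 z -0.0047
92 tool x 0.0235 z -0.0010
101 tool x 0.0234 z 0.0027
110 tool x 0.0227 z 0.0063
119 tool x 0.0214 z 0.0098
128 tool x 0.0196 z 0.0130
137 tool x 0.0174 z 0.0159
146 tool x 0.0147 z 0.0184
155 tool x 0.0116 z 0.0205
164 tool x 0.0082 z 0.0220
173 tool x 0.0047 z 0.0231
174 tool x 0.0003 z 0.0026
```

```bash
python3 -m handwheel '[[[0.02,0,0.001,0,0,0,0],[0.02,0.0184,0,-0.0147,0,0,0],[0.02,0.0205,0,-0.0116,0,0,0],[0.02,0.022,0,-0.0082,0,0,0],[0.02,0.0231,0,-0.0047,0,0,0],[0.02,0,0,0,0,0,0]]]' 30
python3 -c "
from h import *
delta([0,113.3,346.9])
c=arm.camera('wrist');save(c,'w8.png')
"
```

```text
time_s: 18.95
ee_pos: [534.2, 74.6, 348.4]
ee_rot: [-2.31, 2.128, -0.003]
wrist_force: [1.2, -0.1, 2.1]
gripper_width: 24.0
t 18.95 rig [ -0.5 112.5 348.4] F [ 1.2 -0.1  2.1] T [-0.14 -0.26 -0.01] w 24.0
q [ 0.44  0.18 -0.03  0.   -1.36 -0.36]
rot units [-0.013 -0.009 -0.019]  then shift mm in target axes [-0.8 -0.5  1.5]  in current axes [-0.8 -0.5  1.5]
```

View pics/w8.png

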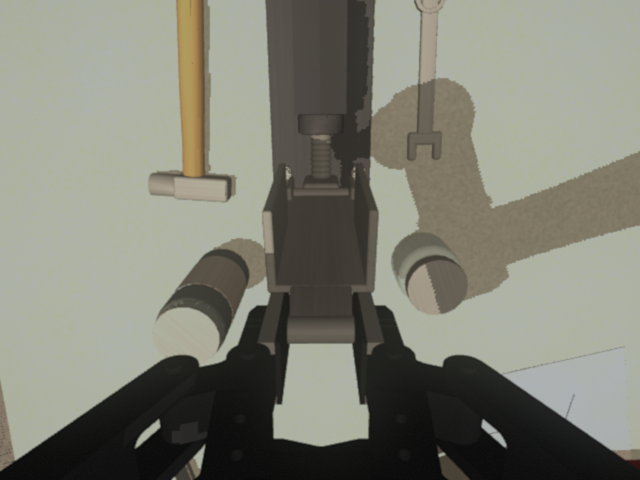

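The keeper is following the gripper and is nearly upright. Continuing over the top.

```bash
python3 -m handwheel '[[[0.02,0.0235,0,-0.001,0,0,0],[0.02,0.0234,0,0.0027,0,0,0],[0.02,0.0227,0,0.0063,0,0,0],[0.02,0.0214,0,0.0098,0,0,0],[0.02,0.0196,0,0.013,0,0,0],[0.02,0,0,0,0,0,0]]]' 30
python3 -c "
from h import *
delta([0,2.7,316.2])
c=arm.camera('wrist');save(c,'w9.png')
"
```

```text
time_s: 19.75
ee_pos: [544.1, -36.1, 317.9]
ee_rot: [2.311, -2.127, 0.007]
wrist_force: [3.0, -5.2, 3.8]
gripper_width: 23.9
t 19.75 rig [  0.    1.4 317.9] F [ 3.  -5.2  3.8] T [-1.25 -0.69  0.07] w 23.9
q [ 0.23  0.2  -0.07  0.   -1.29 -0.15]
rot units [-0.022 -0.036 -0.005]  then shift mm in target axes [-1.3  0.   1.7]  in current axes [-1.3  0.   1.7]
```

View pics/w9.png

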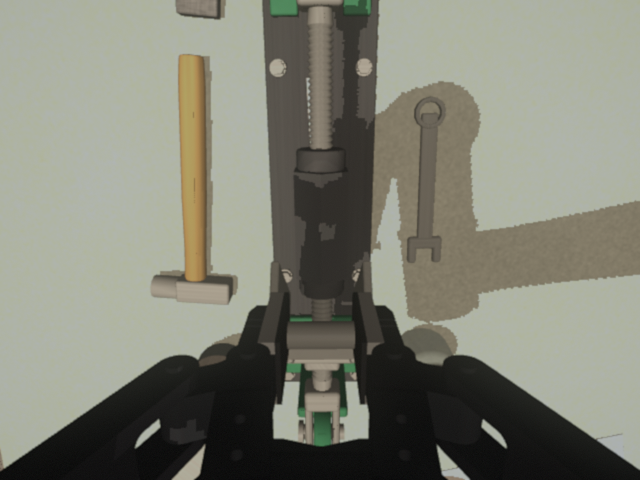

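```bash
python3 -m handwheel '[[[0.02,0.0174,0,0.0159,0,0,0],[0.02,0.0147,0,0.0184,0,0,0],[0.02,0.0116,0,0.0205,0,0,0],[0.02,0.0082,0,0.022,0,0,0],[0.02,0,0,0,0,0,0]]]' 30
python3 -c "
from h import *
delta([0,-49.2,239.3])
c=arm.camera('wrist');save(c,'w10.png')
"
```

```text
time_s: 20.42
ee_pos: [548.7, -87.5, 239.5]
ee_rot: [2.311, -2.125, 0.006]
wrist_force: [5.0, -6.5, -0.1]
gripper_width: 24.0
t 20.43 rig [  0.3 -50.2 239.5] F [ 5.  -6.5 -0.1] T [-1.81 -1.25 -0.01] w 24.0
q [ 0.14  0.27 -0.18  0.   -1.12 -0.05]
rot units [-0.011 -0.035  0.001]  then shift mm in target axes [-1.   0.3  0.2]  in current axes [-1.   0.3  0.2]
```

View pics/w10.png

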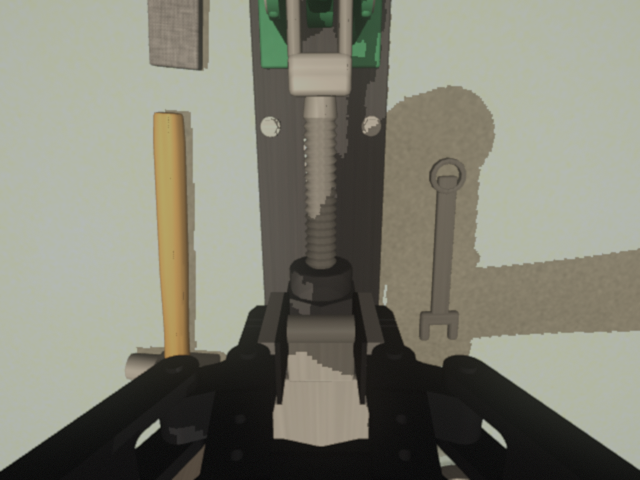

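```bash
python3 -m handwheel '[[[0.02,0.0022,0,0.0115,0,0,0],[0.02,0.0025,0,0.0116,0,0,0],[0.02,0,0,0,0,0,0]]]' 30
python3 -c "
from h import *
delta([0,-54,216])"
python3 -m handwheel '[[[0.06,0,0,0,0,0,0],[0.06,0,0,0,0,0,0],[0.06,0,0,0,0,0,0],[0.06,0,0,-0.025,0,0,0],[0.06,0,0,-0.025,0,0,0],[0.0,0,0,0,0,0,0],[0.0,0,0,0,0,0,0],[0.0,0,0,0,0,0,0],[0.0,0,0,0,0,0,0],[0.0,0,0,0,0,0,0]]]' 30
python3 -c "
from h import *
delta([0,-54,216])
o=arm.observe();c=arm.camera('wrist');save(c,'w11.png')
c=arm.camera('scene');save(c,'s11.png')"
```

```text
time_s: 20.85
ee_pos: [549.0, -91.4, 216.7]
ee_rot: [2.313, -2.125, 0.005]
wrist_force: [5.0, -5.7, -1.2]
gripper_width: 24.4
t 20.85 rig [  0.3 -54.1 216.7] F [ 5.  -5.7 -1.2] T [-1.55 -1.34 -0.06] w 24.4
q [ 0.13  0.29 -0.21  0.   -1.06 -0.04]
rot units [-0.017 -0.024  0.007]  then shift mm in target axes [-0.1  0.3  0.7]  in current axes [-0.1  0.3  0.7]
time_s: 22.1
ee_pos: [547.2, -90.6, 266.7]
ee_rot: [2.312, -2.125, -0.002]
wrist_force: [-0.2, 0.6, 0.0]
gripper_width: -0.3
t 22.1 rig [ -1.4 -53.2 266.7] F [-0.2  0.6  0. ] T [-0.01  0.02 -0.02] w -0.3
q [ 0.13  0.25 -0.14 -0.   -1.18 -0.04]
rot units [0.018 0.    0.002]  then shift mm in target axes [ 0.8 -1.4 50.7]  in current axes [ 0.8 -1.5 50.7]
```

View pics/w11.png

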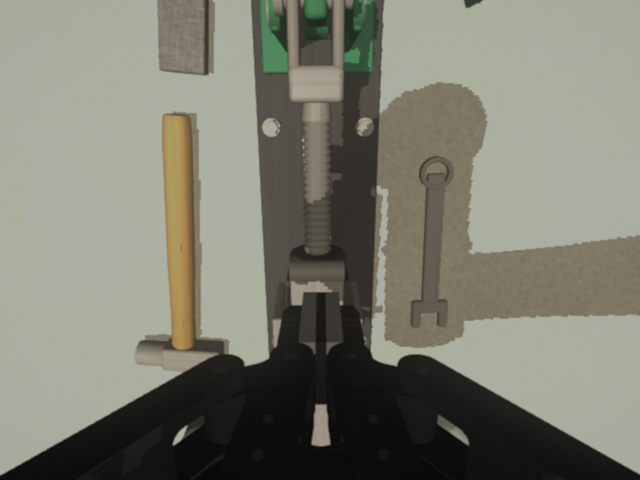

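Run:
```python
from h import *
o=arm.observe();c=arm.camera('wrist')
for P in((317,265),(317,256),(317,274),(312,285)): print(P,w2rig(world(c,[P[0]],[P[1]],o))[0].round(1))
```

```text
(317, 265) [  0.9 -58.9 213. ]
(317, 256) [  1.2 -49.1 175.2]
(317, 274) [  0.9 -54.5 213.4]
(312, 285) [  3.4 -47.5 210.4]
```

```bash
python3 -m handwheel '[[[0,0.001,-0.0015,0.015,0,0,0],[0,0,0,0.015,0,0,0],[0,0,0,0.006,0,0,0],[0,0,0,0.005,0,0,0],[0,0,0,0.004,0,0,0],[0,0,0,0.003,0,0,0],[0,0,0,0,0,0,0]]]' 30
python3 -c "
from h import *
delta([0,-54,214])"
python3 -m handwheel '[[[0,0,0,0.002,0,0,0],[0,0,0,0,0,0,0]]]' 30
python3 -c "
from h import *
delta([0,-54,214])"
python3 -m handwheel '[[[0,0,0,0.002,0,0,0],[0,0,0,0,0,0,0]]]' 30
python3 -c "
from h import *
delta([0,-54,214])"
```

```text
time_s: 23.12
ee_pos: [549.0, -91.4, 219.0]
ee_rot: [2.312, -2.126, -0.001]
wrist_force: [-0.6, -0.2, -0.7]
gripper_width: 0.2
t 23.12 rig [ 2.00e-01 -5.41e+01  2.19e+02] F [-0.6 -0.2 -0.7] T [-0.04  0.02 -0.  ] w 0.2
q [ 0.13  0.29 -0.21 -0.   -1.07 -0.04]
rot units [0.007 0.001 0.002]  then shift mm in target axes [-0.1  0.2  5. ]  in current axes [-0.1  0.2  5. ]
time_s: 23.38
ee_pos: [548.9, -91.4, 217.1]
ee_rot: [2.312, -2.126, -0.001]
wrist_force: [0.3, 0.1, 0.5]
gripper_width: 0.2
t 23.38 rig [ 2.000e-01 -5.420e+01  2.171e+02] F [0.3 0.1 0.5] T [-0.02 -0.04 -0.  ] w 0.2
q [ 0.13  0.29 -0.21 -0.   -1.07 -0.04]
rot units [0.007 0.001 0.002]  then shift mm in target axes [-0.2  0.2  3.1]  in current axes [-0.2  0.2  3.1]
time_s: 23.62
ee_pos: [548.8, -91.5, 214.9]
ee_rot: [2.312, -2.126, -0.001]
wrist_force: [0.1, -1.0, -0.1]
gripper_width: -0.1
t 23.62 rig [ 1.000e-01 -5.420e+01  2.149e+02] F [ 0.1 -1.  -0.1] T [ 0.02 -0.01 -0.03] w -0.1
q [ 0.13  0.3  -0.21 -0.   -1.06 -0.04]
rot units [0.011 0.001 0.002]  then shift mm in target axes [-0.2  0.1  0.9]  in current axes [-0.2  0.1  0.9]
```

Run:
```python
from h import *
o=arm.observe();c=arm.camera('wrist');save(c,'w12.png')
for P in((317,265),(317,258),(317,270),(330,265),(300,275)): print(P,w2rig(world(c,[P[0]],[P[1]],o))[0].round(1))
c=arm.camera('scene');i=c['image'][200:380,220:400,::-1];cv2.imwrite('pics/s12.png',cv2.resize(i,None,fx=3,fy=3))
```

```text
(317, 265) [  2.3 -64.4 172.1]
(317, 258) [  2.3 -67.7 172.1]
(317, 270) [  2.3 -62.4 172.9]
(330, 265) [ -3.5 -63.6 170.2]
(300, 275) [18.4 10.  11.3]
```

View pics/w12.png

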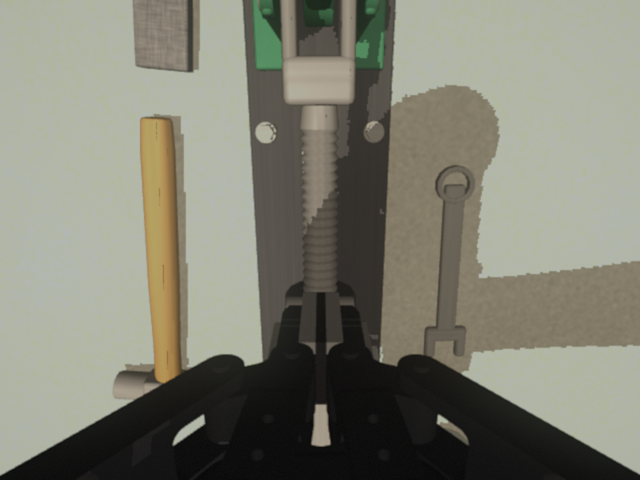

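View pics/s12.png

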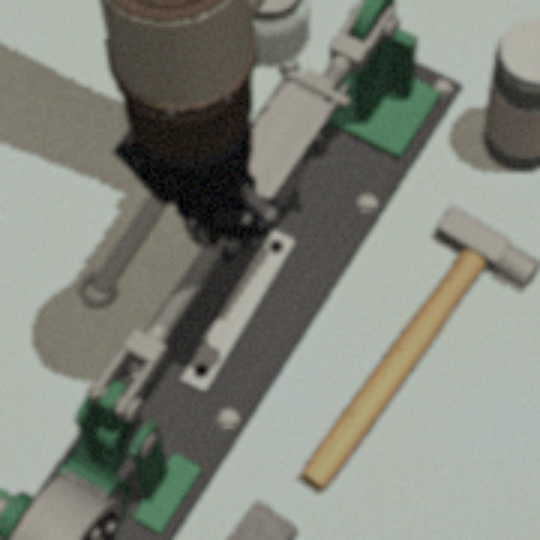

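The lip has gone down with the fingers, with its edges visible at (290,290) and (350,290). I'll keep pressing until the force shows.

```bash
python3 -m handwheel '[[[0,0,0,0.0015,0,0,0],[0,0,0,0,0,0,0]]]' 30
python3 -m handwheel '[[[0,0,0,0.0015,0,0,0],[0,0,0,0,0,0,0]]]' 30
python3 -c "
from h import *
delta([0,-54,214])"
```

```text
time_s: 23.98
ee_pos: [548.8, -91.5, 213.5]
ee_rot: [2.312, -2.126, -0.001]
wrist_force: [-0.0, 0.2, -0.0]
gripper_width: 0.0
time_s: 24.22
ee_pos: [548.8, -91.5, 211.9]
ee_rot: [2.312, -2.126, -0.001]
wrist_force: [0.7, 0.5, 0.4]
gripper_width: -0.0
t 24.23 rig [ 1.000e-01 -5.420e+01  2.119e+02] F [0.7 0.5 0.4] T [ 0.02 -0.02  0.06] w -0.0
q [ 0.13  0.3  -0.22 -0.   -1.06 -0.04]
rot units [0.011 0.    0.002]  then shift mm in target axes [-0.2  0.1 -2.1]  in current axes [-0.2  0.1 -2.1]
```

```bash
python3 -m handwheel '[[[0,0,0,0.0015,0,0,0],[0,0,0,0,0,0,0]]]' 30
python3 -m handwheel '[[[0,0,0,0.0015,0,0,0],[0,0,0,0,0,0,0]]]' 30
python3 -c "
from h import *
o=arm.observe();c=arm.camera('wrist');i=c['image'][240:420,220:420,::-1];cv2.imwrite('pics/w13.png',cv2.resize(i,None,fx=3.3,fy=3.3))
for P in((294,290),(346,290),(320,287),(298,300)): print(P,w2rig(world(c,[P[0]],[P[1]],o))[0].round(1))
"
```

```text
time_s: 24.48
ee_pos: [548.9, -91.5, 211.1]
ee_rot: [2.313, -2.126, -0.0]
wrist_force: [-1.0, 0.4, 4.1]
gripper_width: 0.2
time_s: 24.72
ee_pos: [549.0, -91.5, 211.0]
ee_rot: [2.313, -2.125, 0.001]
wrist_force: [-4.4, 0.4, 9.4]
gripper_width: 0.2
(294, 290) [ 13.5 -48.3 159.6]
(346, 290) [-11.1 -48.6 160.1]
(320, 287) [  1.2 -55.8 172.4]
(298, 300) [  9.7 -59.8 192.8]
```

View pics/w13.png

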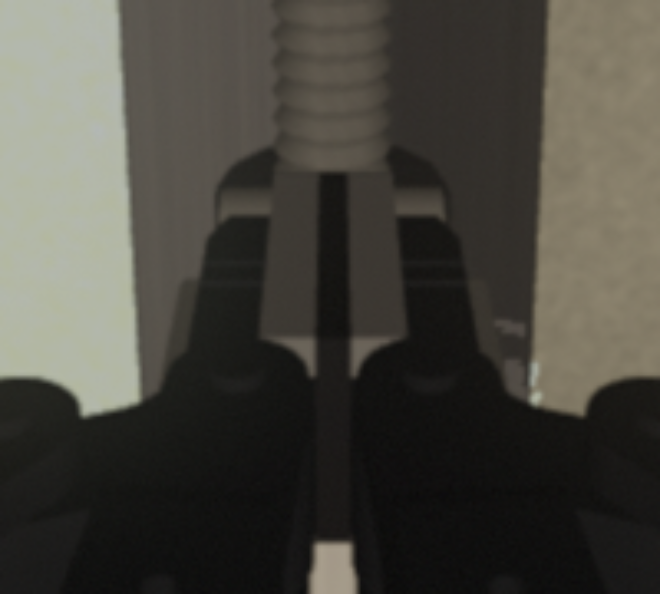

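The fingers have stopped and the force is rising. I'll press to about 20 N, then lift off and measure.

```bash
python3 -m handwheel '[[[0,0,0,0.002,0,0,0],[0,0,0,0.001,0,0,0],[0,0,0,0,0,0,0],[0,0,0,0,0,0,0]]]' 30
python3 -m handwheel '[[[0,0,0,-0.01,0,0,0],[0,0,0,-0.03,0,0,0],[0,0,0,-0.05,0,0,0],[0,0.03,0,-0.05,0,0,0],[0,0.05,0,-0.05,0,0,0],[0,0.05,0,-0.02,0,0,0],[0,0.05,0,0,0,0,0],[0,0.05,0,0,0,0,0],[0,0,0,0,0,0,0]]]' 30
python3 - <<'E'
from h import *
import pickle
from scipy.optimize import least_squares
for n in('scene','top'):
    c=arm.camera(n);pickle.dump(c,open(n+'9.pkl','wb'));save(c,n+'9.png')
    u,v,p=cloud(c);q=w2rig(p)
    m=(abs(q[:,0]+2)<10)&(q[:,1]<88)&(q[:,1]>-62)&(q[:,2]>180)&(q[:,2]<215);s=q[m]
    k=s[:,1]>-25
    if k.sum()>20:
        l=np.polyfit(s[k,1],s[k,2],1);print(n,'slope deg',np.degrees(np.arctan(l[0])),'z at hinge',l@[95,1],k.sum())
    for y in range(-60,90,15):
        k=abs(s[:,1]-y)<5
        if k.sum():print(y,np.median(s[k,2]).round(1),k.sum())
E
```

```text
time_s: 25.28
ee_pos: [549.1, -91.5, 210.7]
ee_rot: [-2.314, 2.124, -0.004]
wrist_force: [-8.4, 3.9, 21.1]
gripper_width: 0.3
time_s: 26.4
ee_pos: [567.8, -317.9, 407.7]
ee_rot: [2.306, -2.13, -0.006]
wrist_force: [-0.7, 0.6, 0.3]
gripper_width: -0.0
scene slope deg 0.12500029003701252 z at hinge 194.98766070890937 399
-60 196.0 25
-45 195.2 34
-30 194.2 38
-15 194.8 36
0 194.8 37
15 194.6 39
30 195.1 39
45 194.1 33
60 195.5 30
75 194.9 34
top slope deg -0.22052253069040803 z at hinge 193.69653752111392 448
-60 195.3 14
-45 194.1 44
-30 194.6 43
-15 194.9 37
0 195.4 42
15 194.2 41
30 194.1 37
45 194.0 40
60 193.9 41
75 193.9 40
```

View pics/scene9.png

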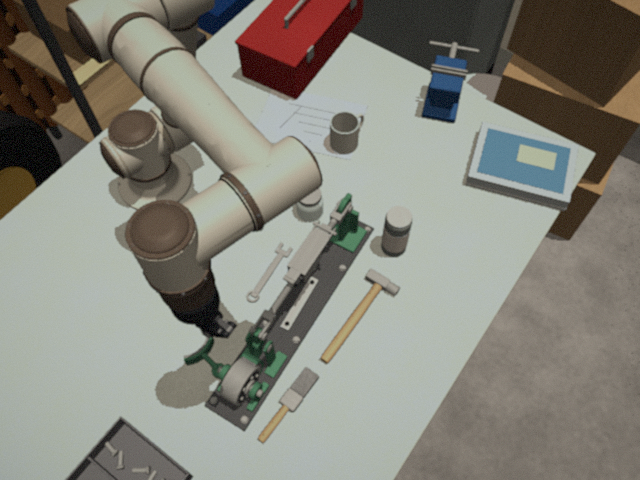

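View pics/top9.png

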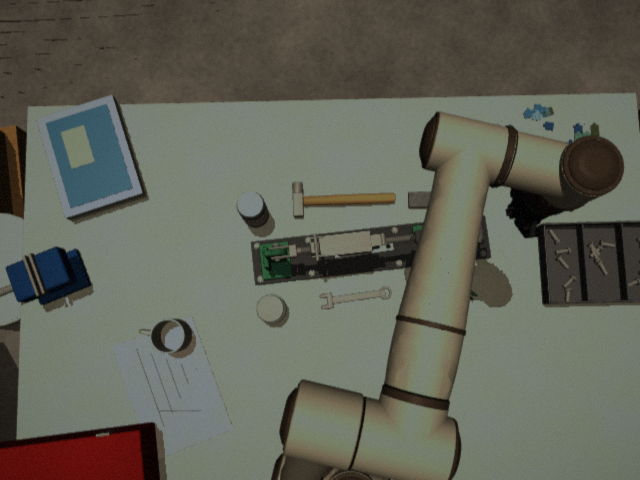

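Both cameras show the keeper level to within 0.3°, all objects in their places and the arm clear. Handing in.

```bash
python3 -c "
from h import *
print(arm.sign_off())"
```

```text
the job is handed in; nothing more can be done
None
```

The brake rod is taken up to its stop and the keeper is folded down and pressed home on the sleeve. I handed the job in at about 26.5 s of the 67 s allowed.

- **Sleeve:** I turned it with its top going away from the robot, in two 60° strokes and a slow last one. On the last stroke the torque climbed steadily to about 2.4 N m once the flats came upright. After I let go, the wrist camera put the hexagon 0.1° from upright flats, so its value is about 3.14, at the stop.
- **Keeper:** I swung it over by its lip and pressed it down with the closed fingers until it stopped at about 21 N. From above and from the side camera, its back then measured level along its whole length, with slopes of −0.2° and +0.1°.
- **Surroundings:** The tools, jar, can and mug looked unmoved in the last pictures. Part of the brush was hidden in the top view but visible from the scene camera. The arm ended clear of everything.

Two things did not check out fully:

- **Lining:** I did not measure the gap between lining and drum directly. That it is home is inferred from the sleeve's angle and its stop.
- **Camera offset:** The cameras disagreed by about 2–3 mm on where the rod's axis lies sideways. I used a value in between, and the pads sat evenly with little side force.

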